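Stack the carrier on the tube mixer's spindle

ROBOT

A 7-joint arm with a two-finger parallel gripper is mounted at the origin on the work surface. World frame = base frame: x ahead of the robot, y to its left, z up, the work surface at z = 0. Lengths are in m, angles in rad, forces in N, time in s.
With the tool pointing down it reaches from about 0.425 to 1.025 m from the base axis. Payload 9.4 kg.
Tool frame: the origin (TCP) lies at the very end of the fingers, on their centre line; the grasp point (between the pads) lies 19 mm behind it; z points along the fingers, y is the line along which they close (so a half turn about z gives the same grasp; the last joint's range is limited). The gripper opens to 85 mm and grips with 20 to 120 N. Pads are 22 mm wide; open, the fingers measure 114 mm over their backs; the gripper's body (76 mm by 85 mm) begins 54 mm behind the grasp point. The pads swing forward as they close: fully open they stand 13 mm farther back than shut.
Start: joints at [-1.219, 0.599, -0.003, 1.599, 0.002, 0.943, -0.08], TCP at [0.301, 0.659, 0.231] pointing down, gripper open.
Joint ranges: [-2.57, 2.57], [-0.35, 1.97], [-1.29, 1.29], [0.11, 2.56], [-1.05, 4.19], [0.11, 1.86], [-2.63, 2.63]. Speed limits (rad/s): [2.22, 2.22, 3.01, 3.01, 3.14, 3.14, 3.14].

INTERFACE

Orientations are given as a unit quaternion [w, x, y, z].
In Python, from station import get_obs, camera, camera_model, job_done, boxes_of, trace, pinpoint gives the robot as it stands.
- The arm moves only by the tool carry_out, never from a script. Its argument "commands" is a list of rows, each a list of 7 numbers: the shift along the tool's x, y, z in cm, then the turn, a rotation vector about the tool's x, y, z in rad, then the closure in counts, from 0 (fully open) to 255 (shut). A call has 1 to 20 rows; each row is the pose to reach, as a shift and turn from the pose commanded when the call began, along the tool's axes at that moment; what a row does not reach only later rows make up. A row lasts 1/10 s, in which the tool goes at most 50 mm and 8.59 degrees, less where a joint would pass 70% of its speed; a pose out of reach is approached as far as the arm can. A call with a gripper value outside its range is refused whole. The fingers move at their own pace and stop on an object; "newtons" is the grip in N (left out, the last holds). Time passes only in rows, so rows that repeat a pose let the fingers close. It gives the time, the measured TCP pose, the force, the opening and the grip force at its end, in the units of the state.
- get_obs(): the state, without advancing time (a new reading comes with each control period).
- camera(name): name is "scene" or "side" or "wrist"; returns (picture, depth): 480x640x3 uint8, red, green, blue; 480x640 float32, m along the optical axis (not along the pixel's ray), 0 where there is no reading.
- camera_model(name): a dict with "intrinsics" (3x3 intrinsics, pixels), "extrinsics" (4x4, takes a point from world to camera coordinates). Camera axes: x right, y up, looking along -z (the intrinsics and any distortion apply to the point x, -y, -z); pixel columns grow to the right and rows downward; lengths in m; the calibration is good to about 2 mm. The wrist camera is an equidistant fisheye: a pixel r from the principal point sees the ray r / f radians off the axis. A picture is of the moment at which its call begins: read the wrist's pose just before it. camera_model takes no time and is no camera call; for the wrist camera it gives the pose at the moment of the call.
- job_done(): hands the job in; it is judged then, once.
Trained networks look in the newest picture that a camera, given by its name, has taken for a name from the list of things; names that differ only in an ending like _2 or _b are one class to them, and where a whole thing is asked for, a point or a joint stands for the part that bears it (a point fixed in the world has none). Each returns a list of dicts, best first, with "score" (0 to 1); they miss things now and then, are a little off and sometimes report something else, mostly with a low value. They report only what shows in the picture. A call takes as long as a camera call. They do not tell look-alikes from the thing itself.
- boxes_of(camera, target): "bbox" ([left, top, right, bottom] in pixels, round what is visible of it).
- trace(camera, target): "mask" (480x640 bool, what is visible of it) and "bbox" ([left, top, right, bottom] in pixels, round what is visible of it).
- pinpoint(camera, target): "at" ([column, row] in pixels: a listed point, or the origin of a listed thing).
The state is a dict: "time_s": time; "joints": joint angles; "qvel": joint speeds; "effort": joint torques, N m; "ee_pos": TCP position; "tool_rot": TCP orientation; "ft_force": force on the tool from outside, world axes, zero at the start; "wrist_torque": the same for the moment, N m; "gripper_width": finger opening in m; "finger_force": force on a finger pad.
Only numpy, scipy, OpenCV 4.12 (cv2) and the standard library are available. Lean on these libraries where they do the work, as an engineer would, in place of code of your own. Each camera call takes 0.05 s, during which the arm holds its last target. There are 200 camera calls.

TASK

Set up the tube mixer: thread the white spacer sleeve onto its upright spindle, then lift the blue carrier plate straight up off its two dowels, keeping it level, and thread it on over the sleeve, and last thread on the red bushing, flange down. Each part must sit fully home, flat on the one below, and be let go before you fetch the next; leave the yellow pot, the tube rack and the tip box where they are.

Things in the scene. Friction and masses are not known exactly. Their poses are not given: they have to be found in the camera images.
- mixer: Orbital tube mixer, fixed: white square housing 150 x 150 mm with a round dark deck, 120 mm diameter, its flat top 50 mm above the bench. Origin at bench level on the motor axis (middle of the housing); z up. A rigid upright steel spindle, 16 mm diameter, rises from the deck to 138 mm above the bench; its top 4 mm taper to 11 mm diameter.
- deck (a point): Middle of the deck's top, on the motor axis. The spindle's axis stands 10 mm sideways from here, in whatever direction the orbit last stopped: it differs every time, is unrelated to the mixer's yaw and is not reported, so find it by touch or by eye. The drive is locked: the spindle does not turn, orbit or yield.
- stand: Grey parking stand, fixed: foot 190 x 90 x 8 mm, upright block 140 mm (its x) by 30 mm (its y), flat top 50 mm above the bench, with two steel dowels of 10 mm diameter, 18 mm tall (tips 68 mm above the bench, tapered over the last 2 mm) at x = +55 and -55 mm. Origin at bench level under the middle; z up.
- plate: Blue carrier plate, 150 mm (its x) by 60 mm (its y) by 10 mm thick, 0.14 to 0.28 kg, white dots on top. Through holes: 19 mm in the middle for the spindle, 11 mm at x = +55 and -55 mm for the dowels. It starts flat on the stand, dowels through its holes, its long sides overhanging the stand's block by 15 mm each. Origin at the middle of its underside; z up.
- sleeve: White spacer sleeve, a plain tube 60 mm tall, 44 mm outside diameter, 19 mm bore right through, 0.07 to 0.14 kg; starts upright on the bench. Origin at the centre of its underside; z along its axis, up.
- bushing: Red flanged bushing, 60 mm tall: flange 56 mm diameter and 10 mm thick at the bottom, body 36 mm diameter above it, 19 mm bore right through, 0.06 to 0.13 kg; starts upright on the bench, flange down. Origin at the centre of the flange's underside; z along its axis, up.
- pot: Bystander: open yellow plastic pot, 70 mm rim diameter, 75 mm tall, loose on the bench. Origin at the centre of its underside.
- tube_rack: Bystander: orange rack, 120 x 200 mm, full of red-capped tubes, 94 mm tall, loose on the bench. Origin at the centre of its underside.
- tip_box: Bystander: white pipette-tip box with a blue top, 85 x 125 x 70 mm, loose on the bench. Origin at the centre of its underside.
Mind the look-alikes: they are no part of the job. Leave any black or purple look-alike of the sleeve alone. Several things have the shape of the bushing; the one meant has the colours described above.

How it is judged:
On the way, in this order (a step that is already met when the one before it is completed fails the run):
1. the white sleeve is on the spindle, standing flat on the mixer's deck, and let go (height (world z) of sleeve between 0.046 and 0.054 m and angle between sleeve's own z axis and vertical below 0.07 rad and horizontal distance between sleeve and mixer below 0.018 m and contact force between the fingers and sleeve below 0.2 N), for 0.2 s.
2. the blue plate is on the spindle, flat on the sleeve, and let go (height (world z) of sleeve between 0.046 and 0.054 m and angle between each of sleeve, plate's own z axis and vertical below 0.07 rad and horizontal distance between each of sleeve, plate and mixer below 0.018 m and height (world z) of plate between 0.106 and 0.114 m and contact force between the fingers and plate below 0.2 N), for 0.2 s.
3. the red bushing is on the spindle, flange down, flat on the plate (height (world z) of sleeve between 0.046 and 0.054 m and angle between each of sleeve, plate, bushing's own z axis and vertical below 0.07 rad and horizontal distance between each of sleeve, plate, bushing and mixer below 0.018 m and height (world z) of plate between 0.106 and 0.114 m and height (world z) of bushing between 0.116 and 0.124 m), for 0.2 s.
At the end, for the whole second after the job is handed in: Sleeve, plate and bushing are all threaded on the spindle and at rest: undersides 50, 110 and 120 mm above the bench, each within 4 mm, upright or level within 4 degrees, and each within 18 mm of the motor axis (all of step 3 and linear speed of each of sleeve, plate, bushing below 0.03 m/s); the robot touches nothing.
It fails at once if the plate is tipped more than 14 degrees from level (angle between plate's own z axis and vertical above 0.25 rad).
It fails at once if the yellow pot is moved more than 25 mm (distance of pot from where it was at the start of the episode above 0.025 m).
It fails at once if the tube rack is moved more than 25 mm (distance of tube_rack from where it was at the start of the episode above 0.025 m).
It fails at once if the tip box is moved more than 25 mm (distance of tip_box from where it was at the start of the episode above 0.025 m).
It also fails if it takes over 72 s, if anything falls off the work surface, if the arm or the gripper's body presses on something with over 40 N, if the wrist force passes 120 N, or if a joint passes its speed limit or range.

## Working session

There is one attempt and no reset: what is moved stays moved. The work goes in short steps, Python scripts to look and compute and a tool call to move; the robot and the scene stay as the last step left them, time stands still between calls to the robot, and variables do not carry over. Pictures are saved under pics/ and viewed, at most 10 in all, crops included, and the job is handed in when it is done.

Besides the shell and the picture viewer there is one more tool, called after "Request:" as name(argument=value, ...) on one line, values as JSON. carry_out: Moves the arm, as the interface text tells. Its arguments: {"type":"object","properties":{"commands":{"type":"array"},"newtons":{"type":"number"}},"required":["commands"]}

```bash
mkdir -p pics; ls
cat > h.py <<'E'
import numpy as np,cv2
from station import *
def ray(cam,uv,m=None):
    m=m or camera_model(cam);K=np.array(m["intrinsics"]);E=np.array(m["extrinsics"])
    x=(uv[0]-K[0,2])/K[0,0];y=(uv[1]-K[1,2])/K[1,1]
    if cam=="wrist":
        r=np.hypot(x,y);s=np.sin(r)/r if r>1e-9 else 1;d=np.array([x*s,y*s,np.cos(r)])
    else: d=np.array([x,y,1.])
    d=d*[1,-1,-1];R=E[:3,:3];return -R.T@E[:3,3],R.T@d
def atz(cam,uv,z,m=None):
    o,d=ray(cam,uv,m);return o+d*(z-o[2])/d[2]
def cloud(cam,dep,m=None):
    m=m or camera_model(cam);K=np.array(m["intrinsics"]);E=np.array(m["extrinsics"])
    v,u=np.mgrid[:480,:640];x=(u-K[0,2])/K[0,0];y=(v-K[1,2])/K[1,1]
    if cam=="wrist":
        r=np.hypot(x,y)+1e-9;t=np.tan(np.minimum(r,1.5))/r;x=x*t;y=y*t
    P=np.stack([x*dep,-y*dep,-dep],-1);return (P-E[:3,3])@E[:3,:3]
def save(n,im): cv2.imwrite(n,np.ascontiguousarray(im[:,:,::-1]))
E
python3 - <<'E'
from h import *
print({k:np.round(v,3) for k,v in get_obs().items()})
for c in("scene","side"):
    im,d=camera(c);save(f"pics/{c}.png",im);np.savez(f"{c}.npz",im=im,d=d)
    m=camera_model(c);print(c,np.round(m["intrinsics"],1).tolist(),np.round(-np.array(m["extrinsics"])[:3,:3].T@np.array(m["extrinsics"])[:3,3],3))
    P=cloud(c,d,m)
    for t in("mixer","stand","plate","sleeve","bushing","pot","tube_rack","tip_box"):
        for r in trace(c,t)[:4]:
            k=r["mask"]&(d>0)
            if k.sum()>20 and r["score"]>.2:
                q=P[k];print(t,round(r["score"],2),np.round(r["bbox"]).tolist(),"med",np.round(np.median(q,0),3),"lo",np.round(np.percentile(q,2,axis=0),3),"hi",np.round(np.percentile(q,98,axis=0),3),"rgb",np.median(im[k],0))
E
```

```text
pics
{'time_s': np.float64(0.0), 'joints': array([-1.219,  0.6  , -0.003,  1.6  ,  0.002,  0.943, -0.08 ]), 'qvel': array([ 0.002, -0.002,  0.001,  0.001, -0.   ,  0.001, -0.001]), 'effort': array([-1.0000e-03, -7.7646e+01,  1.5650e+00, -2.5802e+01,  1.2000e-02,
        9.0000e-03, -0.0000e+00]), 'ee_pos': array([0.301, 0.659, 0.23 ]), 'tool_rot': array([-0.   ,  0.213,  0.977, -0.001]), 'ft_force': array([-0.649, -0.323,  0.381]), 'wrist_torque': array([ 0.054,  0.038, -0.003]), 'finger_force': np.float64(0.0), 'gripper_width': np.float64(0.085)}
scene [[581.8, 0.0, 311.5], [0.0, 581.8, 250.1], [0.0, 0.0, 1.0]] [1.401 0.361 0.867]
mixer 0.84 [288.0, 235.0, 391.0, 314.0] med [ 0.599 -0.009  0.043] lo [ 0.495 -0.1   -0.001] hi [0.643 0.05  0.052] rgb [143. 137. 130.]
stand 0.7 [456.0, 278.0, 514.0, 359.0] med [0.575 0.29  0.007] lo [ 0.433  0.234 -0.001] hi [0.611 0.335 0.06 ] rgb [107. 108. 112.]
stand 0.67 [202.0, 270.0, 318.0, 381.0] med [ 0.81  -0.068  0.054] lo [ 0.731 -0.191  0.001] hi [0.854 0.016 0.095] rgb [144.  62.  10.]
stand 0.62 [375.0, 344.0, 464.0, 426.0] med [0.784 0.
[... 2930 characters left out ...]
15.]
bushing 0.68 [331.0, 407.0, 364.0, 446.0] med [ 0.457 -0.475  0.029] lo [ 0.435 -0.492  0.002] hi [ 0.485 -0.446  0.061] rgb [10.  94.5 95. ]
bushing 0.55 [259.0, 387.0, 289.0, 432.0] med [ 0.353 -0.404  0.03 ] lo [ 0.331 -0.419  0.002] hi [ 0.378 -0.377  0.061] rgb [72. 38. 95.]
pot 0.88 [279.0, 291.0, 310.0, 338.0] med [ 0.455 -0.218  0.049] lo [ 0.424 -0.244  0.002] hi [ 0.486 -0.179  0.076] rgb [117. 101.  10.]
tube_rack 0.56 [372.0, 203.0, 448.0, 287.0] med [ 0.76  -0.13   0.056] lo [ 0.709 -0.196 -0.   ] hi [0.833 0.015 0.095] rgb [119.  62.  13.]
tip_box 0.92 [328.0, 157.0, 371.0, 199.0] med [0.745 0.191 0.057] lo [ 0.711  0.164 -0.   ] hi [0.798 0.292 0.071] rgb [103. 107. 132.]
```

```bash
cat > fit.py <<'E'
from h import *
from scipy.optimize import least_squares
def circ(xy,r):
    f=lambda c:np.hypot(*(xy-c[:2]).T)-r
    return least_squares(f,xy.mean(0),loss="soft_l1",f_scale=.002).x
C={}
for c in("scene","side"):
    z=np.load(c+".npz");C[c]=(cloud(c,z["d"]),z["im"],z["d"])
E
python3 - <<'E'
from fit import *
for c,(P,im,d) in C.items():
    def sel(ctr,r,z0,z1): 
        k=(d>0)&(np.hypot(P[...,0]-ctr[0],P[...,1]-ctr[1])<r)&(P[...,2]>z0)&(P[...,2]<z1);return P[k]
    for n,ctr,R in(("sleeve",(.612,-.288),.022),("bushing",(.468,-.352),.018)):
        q=sel(ctr,.035,.056,.07);s=sel(ctr,.032,.02,.052)
        mn=cv2.minEnclosingCircle(q[:,:2].astype(np.float32))
        print(c,n,"top z",np.round(np.median(q[:,2]),4),len(q),"enc",np.round(mn,4) if 0 else mn,"sidefit",np.round(circ(s[:,:2],R),4))
    q=sel((.565,-.025),.08,.08,.125);print(c,"spindle",len(q),np.round(q.mean(0),4),np.round(circ(q[:,:2],.008),4) if len(q) else "", "zmax",np.round(sel((.565,-.025),.08,.08,.2)[:,2].max(),4))
    k=(d>0)&(abs(P[...,0]-.52)<.13)&(abs(P[...,1]-.285)<.08)&(P[...,2]>.055)&(P[...,2]<.066)
    q=P[k];r=cv2.minAreaRect(q[:,:2].astype(np.float32));print(c,"plate",np.round(np.median(q[:,2]),4),len(q),r)
    k=(d>0)&(abs(P[...,0]-.565)<.11)&(abs(P[...,1]+.025)<.11)&(P[...,2]>.046)&(P[...,2]<.055)
    q=P[k];print(c,"deck+housing",np.round(np.median(q[:,2]),4),len(q),cv2.minAreaRect(q[:,:2].astype(np.float32)))
a=C["scene"][1][150:400,160:540];b=C["side"][1][140:460,200:480]
save("pics/a.png",np.hstack([cv2.resize(a,(450,296)),cv2.resize(b,(259,296))]))
E
```

```text
scene sleeve top z 0.0592 182 enc ((0.6096303462982178, -0.2898774743080139), 0.02455217018723488) sidefit [ 0.6096 -0.2905]
scene bushing top z 0.0589 83 enc ((0.46175912022590637, -0.35276392102241516), 0.019947251304984093) sidefit [ 0.462  -0.3543]
scene spindle 126 [ 0.563  -0.0311  0.1024] [ 0.5573 -0.0337] zmax 0.1393
scene plate 0.0591 1635 ((0.515445351600647, 0.2834405303001404), (0.15878655016422272, 0.059927187860012054), 7.786846160888672)
scene deck+housing 0.0494 1673 ((0.5705860257148743, -0.02490660548210144), (0.1401551365852356, 0.1413307636976242), 85.55695343017578)
side sleeve top z 0.0592 262 enc ((0.6082171201705933, -0.2909584045410156), 0.022602910175919533) sidefit [ 0.6086 -0.2906]
side bushing top z 0.059 198 enc ((0.46151071786880493, -0.35495662689208984), 0.01882440596818924) sidefit [ 0.4609 -0.3547]
side spindle 117 [ 0.5541 -0.0388  0.1033] [ 0.5566 -0.0335] zmax 0.1399
side plate 0.0594 719 ((0.5129506587982178, 0.281759113073349), (0.15071071684360504, 0.0695045068860054), 8.74085807800293)
side deck+housing 0.0495 1284 ((0.5599753856658936, -0.034358911216259), (0.13648414611816406, 0.13616764545440674), 2.4517605304718018)
```

View pics/scene.png

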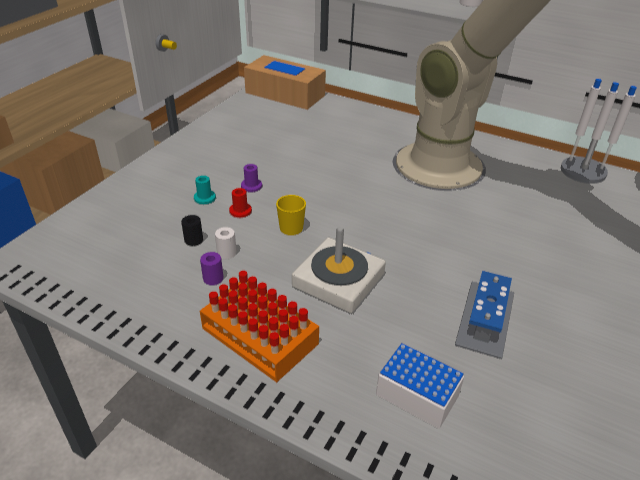

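```bash
cat > to.py <<'E'
import sys
from h import *
from scipy.spatial.transform import Rotation as R
def to(p,th):
    o=get_obs();q=np.array(o["tool_rot"]);A=R.from_quat(q[[1,2,3,0]])
    s=A.inv().apply(np.array(p)-o["ee_pos"])*100
    t=np.radians(th);c=[]
    for k in(0,np.pi):
        Y=np.array([np.cos(t+k),np.sin(t+k),0]);Z=np.array([0,0,-1.]);B=R.from_matrix(np.c_[np.cross(Y,Z),Y,Z])
        c.append((A.inv()*B).as_rotvec())
    print("t",round(float(o["time_s"]),2),"at",np.round(o["ee_pos"],4),"w",round(float(o["gripper_width"]),4),"F",np.round(o["ft_force"],1),"j",np.round(o["joints"],2))
    for r in c: print("row",np.round(s,2),np.round(r,3))
if __name__=="__main__": a=list(map(float,sys.argv[1:])); to(a[:3],a[3])
E
python3 to.py .609 -.2905 .20 -30
python3 -c "
from h import *
im=np.load('scene.npz')['im'];save('pics/crop1.png',cv2.resize(im[155:295,170:310],None,fx=4,fy=4,interpolation=cv2.INTER_CUBIC))"
```

```text
t 0.9 at [0.3014 0.6594 0.2313] w 0.0857 F [-0.2  0.3 -0.2] j [-1.22  0.6  -0.    1.6   0.    0.94 -0.08]
row [-67.46 -73.6    3.13] [ 0.    -0.     1.666]
row [-67.46 -73.6    3.13] [ 0.     0.    -1.476]
```

View pics/crop1.png

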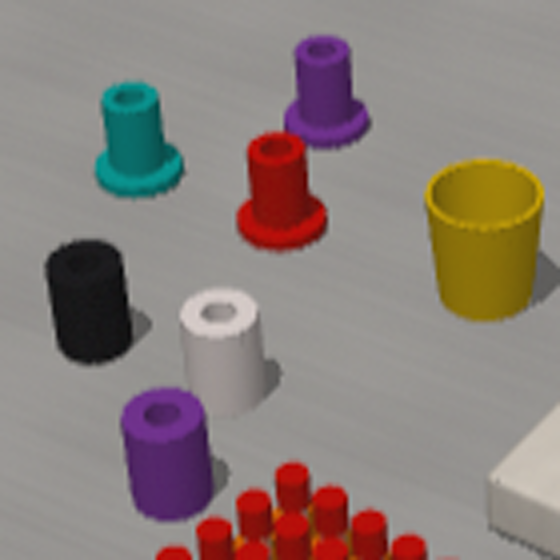

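White sleeve at (225,243) fits; the black (192,230) and purple (211,268) ones are look-alikes. Red bushing at (240,202) fits; teal (204,189) and purple (251,177) don't. Moving over the sleeve.

Request:
carry_out(commands=[[-67.5,-73.6,3.1,0,0,1.666,0],[-67.5,-73.6,3.1,0,0,1.666,0],[-67.5,-73.6,3.1,0,0,1.666,0],[-67.5,-73.6,3.1,0,0,1.666,0],[-67.5,-73.6,3.1,0,0,1.666,0],[-67.5,-73.6,3.1,0,0,1.666,0],[-67.5,-73.6,3.1,0,0,1.666,0],[-67.5,-73.6,3.1,0,0,1.666,0],[-67.5,-73.6,3.1,0,0,1.666,0],[-67.5,-73.6,3.1,0,0,1.666,0],[-67.5,-73.6,3.1,0,0,1.666,0],[-67.5,-73.6,3.1,0,0,1.666,0],[-67.5,-73.6,3.1,0,0,1.666,0],[-67.5,-73.6,3.1,0,0,1.666,0],[-67.5,-73.6,3.1,0,0,1.666,0],[-67.5,-73.6,3.1,0,0,1.666,0],[-67.5,-73.6,3.1,0,0,1.666,0],[-67.5,-73.6,3.1,0,0,1.666,0],[-67.5,-73.6,3.1,0,0,1.666,0],[-67.5,-73.6,3.1,0,0,1.666,0]])

```text
time_s: 2.9
ee_pos: [0.6098, -0.2927, 0.2004]
tool_rot: [0.0, 0.866, 0.5, 0.0]
ft_force: [0.4, 0.6, 0.8]
gripper_width: 0.0851
finger_force: 0.0
```

```bash
cat > wl.py <<'E'
import sys
from h import *
from fit import circ
def wl(ctr,zt,r,name=None):
    m=camera_model("wrist");im,d=camera("wrist");P=cloud("wrist",d,m)
    if name: save(name,im)
    k=(d>0)&(np.hypot(P[...,0]-ctr[0],P[...,1]-ctr[1])<r)&(abs(P[...,2]-zt)<.006)
    q=P[k]
    if len(q)<5: print("none");return im,d,P
    print("wrist top z",np.round(np.median(q[:,2]),4),len(q),"enc",cv2.minEnclosingCircle(q[:,:2].astype(np.float32)),"rgb",np.median(im[k],0))
    return im,d,P
E
python3 - <<'E'
from wl import *
wl((.609,-.2905),.06,.035,"pics/w1.png")
from to import to
to((.609,-.2905,.02),-30)
E
```

```text
wrist top z 0.0602 1930 enc ((0.608940839767456, -0.2885371148586273), 0.022245505824685097) rgb [200. 195. 195.]
t 2.95 at [ 0.6105 -0.3023  0.2007] w 0.0853 F [ 3.1 -7.   2.6] j [ 0.1   0.61  0.43  1.76 -0.32  0.84  0.15]
row [ 1.03 -0.83 18.07] [ 0.006  0.005 -0.007]
row [ 1.03 -0.83 18.07] [ 0.008 -0.009  3.135]
```

View pics/w1.png

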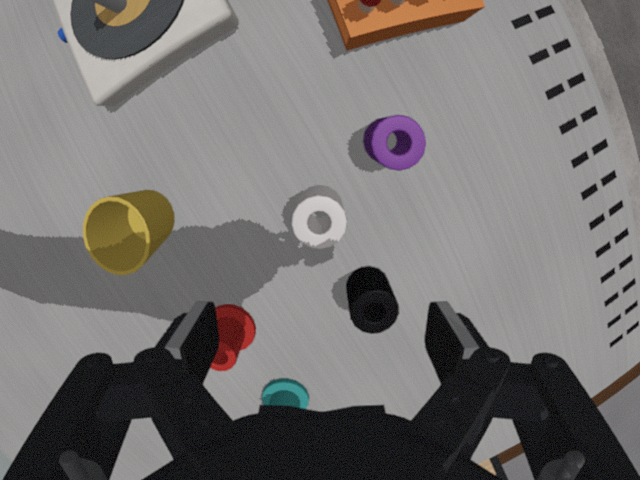

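Request:
carry_out(commands=[[0,0,0,0,0,0,0],[0,0,0,0,0,0,0],[0,0,3,0,0,0,0],[0,0,6,0,0,0,0],[0,0,9,0,0,0,0],[0,0,12,0,0,0,0],[0,0,12,0,0,0,0],[0,0,12,0,0,0,0],[0,0,12,0,0,0,0]], newtons=40)

```text
time_s: 3.85
ee_pos: [0.6103, -0.2904, 0.0821]
tool_rot: [0.001, 0.866, 0.5, 0.001]
ft_force: [0.2, 0.0, 0.7]
gripper_width: 0.0854
finger_force: 0.0
```

Run:
```python
from wl import *
wl((.609,-.2905),.06,.03)
from to import to
to((.609,-.2905,.02),-30)
```

```text
wrist top z 0.0602 4938 enc ((0.6092197895050049, -0.2882235646247864), 0.02213982306420803) rgb [148. 144. 144.]
t 3.9 at [ 0.6104 -0.2906  0.0823] w 0.0855 F [0.2 0.4 0.3] j [ 0.15  0.74  0.34  1.84 -0.4   0.62  0.21]
row [-0.06 -0.14  6.23] [ 0.003 -0.     0.   ]
row [-0.06 -0.14  6.23] [ 1.000e-03  4.000e-03 -3.141e+00]
```

Request:
carry_out(commands=[[0.1,-0.15,2,0,0,0,0],[0.1,-0.15,4,0,0,0,0],[0.1,-0.15,6,0,0,0,0],[0.1,-0.15,6,0,0,0,0],[0.1,-0.15,6,0,0,0,160],[0.1,-0.15,6,0,0,0,200],[0.1,-0.15,6,0,0,0,255],[0.1,-0.15,6,0,0,0,255],[0.1,-0.15,6,0,0,0,255],[0.1,-0.15,6,0,0,0,255],[0.1,-0.15,4,0,0,0,255],[0.1,-0.15,0,0,0,0,255],[0.1,-0.15,-4,0,0,0,255],[0.1,-0.15,-8,0,0,0,255],[0.1,-0.15,-12,0,0,0,255],[0.1,-0.15,-12,0,0,0,255],[0.1,-0.15,-12,0,0,0,255]], newtons=40)

```text
time_s: 5.6
ee_pos: [0.6089, -0.289, 0.2017]
tool_rot: [0.001, 0.866, 0.5, 0.001]
ft_force: [-0.1, 0.2, -2.1]
gripper_width: 0.0423
finger_force: 41.1
```

Run:
```python
from wl import *
o=get_obs();p=o["ee_pos"]
wl(p[:2],p[2]+.038,.03)
from to import to
to((.557,-.0336,.20),-30)
```

```text
wrist top z 0.2399 10928 enc ((0.6118390560150146, -0.28455162048339844), 0.02871769107878208) rgb [145. 140. 140.]
t 5.65 at [ 0.6082 -0.2885  0.2002] w 0.0425 F [-0.7 -0.6 -0.8] j [ 0.09  0.6   0.43  1.77 -0.32  0.84  0.14]
row [ 19.51 -17.18   0.03] [-0. -0. -0.]
row [ 19.51 -17.18   0.03] [-1.000e-03  0.000e+00  3.142e+00]
```

Request:
carry_out(commands=[[3,-3,0,0,0,0,255],[6,-6,0,0,0,0,255],[9,-9,0,0,0,0,255],[11,-12,0,0,0,0,255],[12,-15,0,0,0,0,255],[12,-17.2,0,0,0,0,255],[12,-17.2,0,0,0,0,255],[12,-17.2,0,0,0,0,255],[12,-17.2,0,0,0,0,255],[12,-17.2,0,0,0,0,255]])

```text
time_s: 6.65
ee_pos: [0.5202, -0.0998, 0.1999]
tool_rot: [0.0, 0.866, 0.499, -0.0]
ft_force: [0.2, 0.7, -1.7]
gripper_width: 0.0429
finger_force: 41.2
```

```bash
cat > hand.py <<'E'
from wl import *
from scipy.spatial.transform import Rotation as R
def tool():
    o=get_obs();q=np.array(o["tool_rot"]);return np.array(o["ee_pos"]),R.from_quat(q[[1,2,3,0]])
def intool(P): p,A=tool();return A.inv().apply(P.reshape(-1,3)-p).reshape(P.shape)
E
python3 - <<'E'
from hand import *
m=camera_model("wrist");im,d=camera("wrist");P=cloud("wrist",d,m);T=intool(P);save("pics/w2.png",im)
np.savez("w2.npz",im=im,T=T,P=P,d=d)
print("cam in tool",intool((-np.array(m["extrinsics"])[:3,:3].T@np.array(m["extrinsics"])[:3,3])[None]))
for lo in range(110,200,20):
  k=(d>0)&(abs(T[...,0])<.03)&(abs(T[...,1])<.0195)&(T[...,2]>-.05)&(T[...,2]<.05)&(im.min(2)>lo)&(np.ptp(im.astype(int),2)<25)
  q=T[k]
  if len(q)>20:
   print(lo,len(q),np.round(q.min(0),4),np.round(q.max(0),4),"zmed",np.median(q[:,2]))
k=(d>0)&(np.hypot(P[...,0]-.557,P[...,1]+.0336)<.03)&(P[...,2]>.075)&(P[...,2]<.15)
q=P[k];print("spindle",len(q),np.round(q.mean(0),4),np.round(circ(q[q[:,2]<.132][:,:2],.008),4),"top",q[:,2].max(), "topmean",np.round(q[q[:,2]>.136].mean(0),4))
from to import to
to((.557,-.0336,.20),-30)
E
```

```text
cam in tool [[ 0.07472618 -0.00073491 -0.14288593]]
110 14212 [-0.0216 -0.0195 -0.0409] [0.0235 0.0195 0.0206] zmed -0.037585026187874265
130 8661 [-0.0216 -0.0195 -0.0409] [0.0231 0.0195 0.0206] zmed -0.03829394079611024
150 1033 [-0.0188 -0.018  -0.0403] [ 0.0226  0.016  -0.0362] zmed -0.03829287590102048
170 908 [ 0.0125 -0.0059 -0.0403] [ 0.0221  0.0155 -0.0363] zmed -0.038319219888713875
190 802 [ 0.013  -0.0056 -0.0403] [ 0.022   0.0155 -0.0363] zmed -0.03832515482784334fit.py:5: RuntimeWarning: Mean of empty slice.
  return least_squares(f,xy.mean(0),loss="soft_l1",f_scale=.002).x
  ret = um.true_divide(
Traceback (most recent call last):
  File "fit.py", line 5, in circ
    return least_squares(f,xy.mean(0),loss="soft_l1",f_scale=.002).x
           ~~~~~~~~~~~~~^^^^^^^^^^^^^^^^^^^^^^^^^^^^^^^^^^^^^^^^^^
ValueError: Initial guess is outside of provided bounds
```

View pics/w2.png

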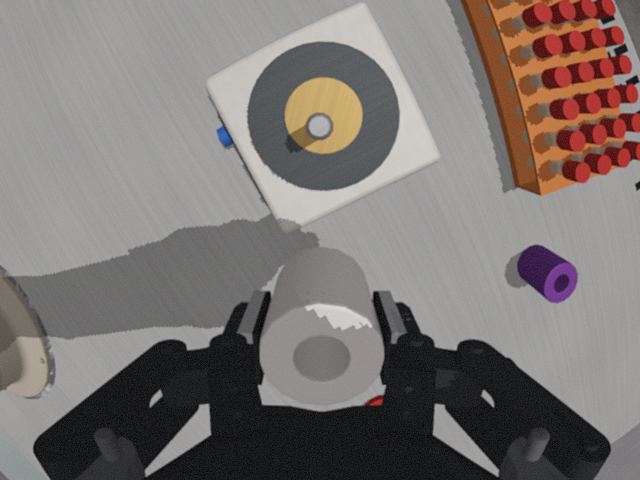

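Run:
```python
from hand import *
for uv in((319,126),(319.5,125)):
    X=atz("wrist",uv,.138);print(np.round(X,4),"in tool",np.round(intool(X[None]),4))
X=atz("wrist",(321,358),.238);print("bore",np.round(intool(X[None]),4))
z=np.load("w2.npz");P,d=z["P"],z["d"]
print(d[126,319],P[126,319])
k=(d>0)&(np.hypot(P[...,0]-.557,P[...,1]+.0336)<.04)&(P[...,2]>.06);print(k.sum(),P[k].mean(0) if k.any() else "")
from to import to
to((.557,-.0336,.20),-30)
```

```text
[ 0.5569 -0.032   0.138 ] in tool [[ 0.0771 -0.0021  0.062 ]]
[ 0.5574 -0.0316  0.138 ] in tool [[ 0.0776 -0.0019  0.062 ]]
bore [[ 0.0009 -0.0009 -0.038 ]]
0.19531931 [ 0.55697727 -0.03200421  0.13802894]
625 [ 0.55694945 -0.03196521  0.13729682]
t 6.7 at [ 0.5201 -0.0997  0.2   ] w 0.0427 F [ 0.2  0.2 -0.3] j [-0.24  0.44  0.46  2.1  -0.31  0.67 -0.11]
row [ 7.57 -0.12 -0.  ] [ 0.     0.    -0.001]
row [ 7.57 -0.12 -0.  ] [ 1.00e-03 -0.00e+00  3.14e+00]
```

Request:
carry_out(commands=[[3,-0.1,0,0,0,0,255],[6,-0.1,0,0,0,0,255],[7.6,-0.1,0,0,0,0,255],[7.6,-0.1,0,0,0,0,255],[7.6,-0.1,0,0,0,0,255],[7.6,-0.1,2,0,0,0,255],[7.6,-0.1,3.5,0,0,0,255],[7.6,-0.1,4,0,0,0,255],[7.6,-0.1,4.3,0,0,0,255],[7.6,-0.1,4.6,0,0,0,255],[7.6,-0.1,4.9,0,0,0,255],[7.6,-0.1,5.2,0,0,0,255],[7.6,-0.1,5.2,0,0,0,255]])

```text
time_s: 8.0
ee_pos: [0.5567, -0.0327, 0.1482]
tool_rot: [-0.0, 0.866, 0.5, -0.0]
ft_force: [0.2, -0.6, -1.3]
gripper_width: 0.0426
finger_force: 41.2
```

Request:
carry_out(commands=[[0,0,2,0,0,0,255],[0,0,4,0,0,0,255],[0,0,6,0,0,0,255],[0,0,7,0,0,0,255],[0,0,7.4,0,0,0,255],[0,0,7.6,0,0,0,255],[0,0,7.7,0,0,0,255],[0,0,7.7,0,0,0,255]])

```text
time_s: 8.8
ee_pos: [0.5572, -0.0328, 0.072]
tool_rot: [0.0, 0.866, 0.5, 0.0]
ft_force: [0.0, -0.4, -0.9]
gripper_width: 0.0425
finger_force: 41.3
```

Request:
carry_out(commands=[[0,0,0.05,0,0,0,200],[0,0,0.05,0,0,0,0],[0,0,0.05,0,0,0,0],[0,0,0.05,0,0,0,0],[0,0,0.05,0,0,0,0],[0,0,0.05,0,0,0,0],[0,0,-3,0,0,0,0],[0,0,-7,0,0,0,0],[0,0,-11,0,0,0,0],[0,0,-13,0,0,0,0],[0,0,-13,0,0,0,0],[0,0,-13,0,0,0,0],[0,0,-13,0,0,0,0]])

```text
time_s: 10.1
ee_pos: [0.5562, -0.0326, 0.2003]
tool_rot: [-0.0, 0.866, 0.5, -0.001]
ft_force: [0.1, 0.2, -1.2]
gripper_width: 0.0856
finger_force: 0.0
```

Run:
```python
from hand import *
wl((.557,-.033),.11,.03,None)
for c in("scene","side"):
    im,d=camera(c);P=cloud(c,d)
    k=(d>0)&(np.hypot(P[...,0]-.557,P[...,1]+.033)<.026)&(P[...,2]>.1)&(P[...,2]<.118)
    print(c,k.sum(),np.round(P[k].mean(0),4),np.percentile(P[k][:,2],[50,90]))
from to import to
to((.514,.2825,.20),8-90)
```

```text
wrist top z 0.1102 2516 enc ((0.5568297505378723, -0.03203577548265457), 0.022260796278715134) rgb [198. 194. 193.]
scene 248 [ 0.5643 -0.0302  0.1083] [0.10886698 0.11165458]
side 211 [ 0.5533 -0.0414  0.1083] [0.10874011 0.11160621]
t 10.25 at [ 0.5563 -0.0328  0.2002] w 0.0856 F [-0.3  0.2 -0.9] j [-0.37  0.47  0.47  2.04 -0.32  0.7  -0.22]
row [ 2.518e+01 -1.945e+01  2.000e-02] [-0.001  0.002  0.907]
row [ 2.518e+01 -1.945e+01  2.000e-02] [-2.000e-03 -1.000e-03 -2.235e+00]
```

Request:
carry_out(commands=[[3.5,-2.8,0,0,0,0.12,0],[7,-5.6,0,0,0,0.25,0],[10.5,-8.4,0,0,0,0.39,0],[14,-11.2,0,0,0,0.52,0],[17.5,-14,0,0,0,0.65,0],[21,-16.8,0,0,0,0.78,0],[24,-18.9,0,0,0,0.907,0],[25.2,-19.45,0,0,0,0.907,0],[25.2,-19.45,0,0,0,0.907,0],[25.2,-19.45,0,0,0,0.907,0],[25.2,-19.45,0,0,0,0.907,0]])

```text
time_s: 11.35
ee_pos: [0.5149, 0.2804, 0.2014]
tool_rot: [0.0, 0.998, 0.069, -0.0]
ft_force: [0.4, 0.0, 1.1]
gripper_width: 0.0857
finger_force: 0.0
```

Run:
```python
from hand import *
m=camera_model("wrist");im,d=camera("wrist");P=cloud("wrist",d,m);save("pics/w3.png",im)
k=(d>0)&(abs(P[...,0]-.514)<.1)&(abs(P[...,1]-.283)<.07)&(abs(P[...,2]-.06)<.004)
q=P[k];print(np.median(q[:,2]),cv2.minAreaRect(q[:,:2].astype(np.float32)))
kd=(d>0)&(abs(P[...,0]-.514)<.1)&(abs(P[...,1]-.283)<.07)&(P[...,2]>.0645)&(P[...,2]<.075)
n,l,s,c=cv2.connectedComponentsWithStats(kd.astype(np.uint8))
D=[P[l==i].mean(0) for i in range(1,n) if s[i,4]>15];print("dowels",np.round(D,4))
from to import to
to((.514,.2825,.1),8-90)
```

```text
0.06040258957700253 ((0.5132575631141663, 0.2848920226097107), (0.1509334146976471, 0.060880232602357864), 7.728850841522217)
dowels [[0.5686 0.2924 0.0677]
 [0.4605 0.2778 0.0677]]
t 11.4 at [0.515  0.2805 0.2015] w 0.0854 F [ 0.3 -0.4  0. ] j [-1.1   0.58  0.77  1.98 -0.56  0.8  -1.44]
row [-0.07 -0.21 10.15] [ 0.    -0.    -0.002]
row [-0.07 -0.21 10.15] [-0.    -0.     3.139]
```

View pics/w3.png

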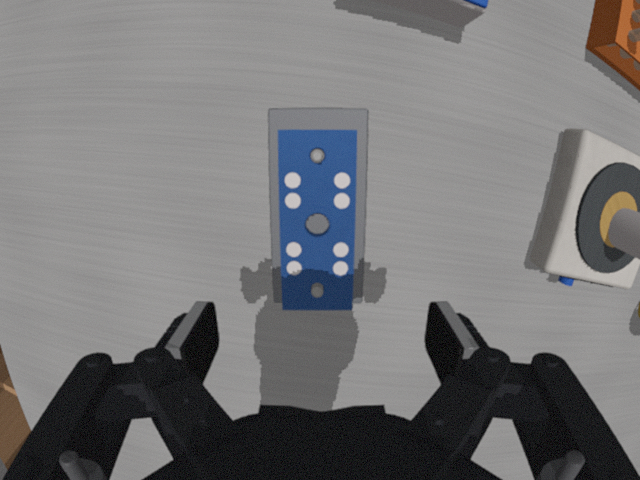

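Request:
carry_out(commands=[[0,-0.35,3,0,0,0,0],[0,-0.35,6.5,0,0,0,0],[0,-0.35,10,0,0,0,0],[0,-0.35,13,0,0,0,0],[0,-0.35,15,0,0,0,0],[0,-0.35,16.4,0,0,0,0],[0,-0.35,16.8,0,0,0,0],[0,-0.35,16.8,0,0,0,0],[0,-0.35,16.8,0,0,0,60],[0,-0.35,16.8,0,0,0,100],[0,-0.35,16.8,0,0,0,255],[0,-0.35,16.8,0,0,0,255],[0,-0.35,16.8,0,0,0,255],[0,-0.35,16.8,0,0,0,255]], newtons=50)

```text
time_s: 12.8
ee_pos: [0.515, 0.2846, 0.0346]
tool_rot: [0.001, 0.998, 0.069, 0.001]
ft_force: [0.3, -4.8, 5.5]
gripper_width: 0.059
finger_force: 53.5
```

Request:
carry_out(commands=[[0,0.05,0,0,0,0,255],[0,0.05,-0.3,0,0,0,255],[0,0.05,-0.6,0,0,0,255]], newtons=60)

```text
time_s: 13.1
ee_pos: [0.5147, 0.2846, 0.0399]
tool_rot: [0.001, 0.998, 0.069, 0.001]
ft_force: [2.8, -5.8, -5.0]
gripper_width: 0.0588
finger_force: 65.0
```

Request:
carry_out(commands=[[-0.05,0.1,-0.2,0,0,0,255],[-0.05,0.1,-0.6,0,0,0,255],[-0.05,0.1,-1.0,0,0,0,255],[-0.05,0.1,-1.3,0,0,0,255]])

```text
time_s: 13.5
ee_pos: [0.5134, 0.2852, 0.0528]
tool_rot: [-0.0, 0.998, 0.07, -0.0]
ft_force: [-0.1, 0.8, -1.9]
gripper_width: 0.0586
finger_force: 65.5
```

Request:
carry_out(commands=[[0,0,-0.7,0,0,0,255],[0,0,-1.5,0,0,0,255],[0,0,-3.5,0,0,0,255],[0,0,-6,0,0,0,255],[0,0,-8.5,0,0,0,255],[0,0,-11,0,0,0,255],[0,0,-12,0,0,0,255],[0,0,-12,0,0,0,255],[0,0,-12,0,0,0,255]])

```text
time_s: 14.4
ee_pos: [0.5131, 0.2849, 0.1717]
tool_rot: [-0.0, 0.998, 0.07, -0.0]
ft_force: [-0.1, -0.1, -2.2]
gripper_width: 0.0586
finger_force: 65.6
```

```bash
cat > pl.py <<'E'
from hand import *
def plate():
    m=camera_model("wrist");im,d=camera("wrist");P=cloud("wrist",d,m);T=intool(P)
    a=im.astype(int);k=(d>0)&(abs(T[...,0])<.09)&(abs(T[...,1])<.04)&(abs(T[...,2]+.025)<.02)&(a[...,2]>a[...,0]+30)
    q=T[k];C=np.c_[q[:,:2],np.ones(len(q))];s=np.linalg.lstsq(C,q[:,2],rcond=None)[0]
    print(len(q),"zmed",np.median(q[:,2]),"slope",s,"x",np.percentile(q[:,0],[.2,99.8]),"y",np.percentile(q[:,1],[.2,99.8]))
    return im,d,P,T
E
python3 - <<'E'
from pl import *
im,d,P,T=plate();save("pics/w4.png",im)
from to import to
to((.557,-.033,.165),-30);to((.557,-.033,.165),-82)
E
```

```text
40357 zmed -0.026436452892029047 slope [-0.00154445  0.03771957 -0.02627066] x [-0.03521945  0.07432285] y [-0.03068452  0.02900849]
t 14.45 at [0.513  0.2847 0.1713] w 0.0586 F [-0.1 -0.1 -1.4] j [-1.08  0.61  0.73  2.01 -0.6   0.75 -1.41]
row [-0.08 32.08  0.64] [-0.     0.001 -0.907]
row [-0.08 32.08  0.64] [2.000e-03 0.000e+00 2.235e+00]
t 14.45 at [0.513  0.2847 0.1713] w 0.0586 F [-0.1 -0.1 -1.4] j [-1.08  0.61  0.73  2.01 -0.6   0.75 -1.41]
row [-0.08 32.08  0.64] [0.    0.001 0.001]
row [-0.08 32.08  0.64] [-2.000e-03  1.000e-03 -3.141e+00]
```

View pics/w4.png

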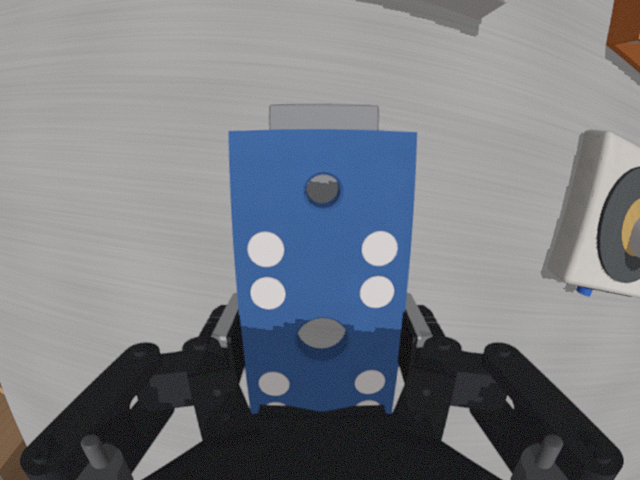

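Request:
carry_out(commands=[[0,2,0,0,0,0,255],[0,5,0,0,0,-0.1,255],[0,8,0,0,0,-0.2,255],[0,11,0,0,0,-0.3,255],[0,14,0,0,0,-0.4,255],[0,17,0,0,0,-0.5,255],[0,20,0,0,0,-0.6,255],[0,23,0,0,0,-0.7,255],[0,26,0,0,0,-0.8,255],[0,29,0,0,0,-0.9,255],[0,31,0,0,0,-0.907,255],[0,32,0,0,0,-0.907,255],[0,32,0,0,0,-0.907,255],[0,32,0,0,0,-0.907,255],[0,32,0,0,0,-0.907,255]])

```text
time_s: 15.95
ee_pos: [0.5581, -0.0306, 0.1719]
tool_rot: [-0.0, 0.866, 0.501, -0.0]
ft_force: [-0.3, 0.8, -1.7]
gripper_width: 0.0587
finger_force: 65.5
```

Run:
```python
from pl import *
im,d,P,T=plate()
# hole + spindle seen in fixed cameras: plate rectangle centre
for c in("scene","side"):
    im,d=camera(c);P=cloud(c,d);a=im.astype(int)
    k=(d>0)&(np.hypot(P[...,0]-.557,P[...,1]+.033)<.1)&(abs(P[...,2]-.197)<.008)&(a[...,2]>a[...,0]+25)
    q=P[k];print(c,len(q),cv2.minAreaRect(q[:,:2].astype(np.float32)),np.median(q[:,2]))
from to import to
to((.5575,-.0322,.145),-30)
```

```text
40230 zmed -0.025954120103085815 slope [-0.0011782   0.03867271 -0.02581712] x [-0.03455779  0.07521747] y [-0.03033182  0.02930486]
scene 991 ((0.5578501224517822, -0.028896071016788483), (0.1503559798002243, 0.06768488138914108), 59.32990264892578) 0.19683272620479986
side 974 ((0.5541453957557678, -0.03830050677061081), (0.14271165430545807, 0.05939869210124016), 60.58403396606445) 0.19708122389065502
t 16.1 at [ 0.5583 -0.031   0.1722] w 0.0587 F [ 0.2  0.8 -2.4] j [-0.33  0.51  0.41  2.06 -0.34  0.64 -0.22]
row [-0.14 -0.01  2.72] [-0.    -0.     0.001]
row [-0.14 -0.01  2.72] [ 0.   -0.   -3.14]
```

Request:
carry_out(commands=[[-0.2,0,1,0,0,0,255],[-0.2,0,3,0,0,0,255],[-0.2,0,4.2,0,0,0,255],[-0.2,0,4.8,0,0,0,255],[-0.2,0,5.1,0,0,0,255],[-0.2,0,5.4,0,0,0,255],[-0.2,0,5.7,0,0,0,255],[-0.2,0,5.7,0,0,0,255]])

```text
time_s: 16.9
ee_pos: [0.5574, -0.034, 0.1153]
tool_rot: [0.0, 0.866, 0.5, 0.0]
ft_force: [-0.3, 0.3, -1.3]
gripper_width: 0.0588
finger_force: 65.5
```

Request:
carry_out(commands=[[0,0,0.6,0,0,0,255],[0,0,1.2,0,0,0,255],[0,0,1.7,0,0,0,255],[0,0,2.0,0,0,0,255],[0,0,2.0,0,0,0,255],[0,0,2.0,0,0,0,255]])

```text
time_s: 17.5
ee_pos: [0.5572, -0.034, 0.0951]
tool_rot: [-0.0, 0.866, 0.5, -0.0]
ft_force: [-0.0, 0.2, -2.2]
gripper_width: 0.0585
finger_force: 65.5
```

Request:
carry_out(commands=[[0,0,0.05,0,0,0,255],[0,0,0.1,0,0,0,255],[0,0,0.1,0,0,0,200],[0,0,0.1,0,0,0,0],[0,0,0.1,0,0,0,0],[0,0,0.1,0,0,0,0],[0,0,0.1,0,0,0,0],[0,0,0.1,0,0,0,0],[0,0,-2,0,0,0,0],[0,0,-6,0,0,0,0],[0,0,-10,0,0,0,0],[0,0,-12,0,0,0,0],[0,0,-12,0,0,0,0],[0,0,-12,0,0,0,0]])

```text
time_s: 18.9
ee_pos: [0.5572, -0.0337, 0.2153]
tool_rot: [-0.0, 0.866, 0.5, 0.0]
ft_force: [-0.3, -0.1, -0.9]
gripper_width: 0.0858
finger_force: 0.0
```

Run:
```python
from hand import *
im,d=camera("wrist");P=cloud("wrist",d);a=im.astype(int)
k=(d>0)&(np.hypot(P[...,0]-.557,P[...,1]+.033)<.1)&(abs(P[...,2]-.12)<.015)&(a[...,2]>a[...,0]+30)
q=P[k];C=np.c_[q[:,:2]-[.557,-.033],np.ones(len(q))];print(len(q),np.linalg.lstsq(C,q[:,2],rcond=None)[0],cv2.minAreaRect(q[:,:2].astype(np.float32)))
k=(d>0)&(np.hypot(P[...,0]-.557,P[...,1]+.033)<.03)&(P[...,2]>.13)&(P[...,2]<.15);print("spindle",np.round(P[k].mean(0),4))
from to import to
to((.4613,-.3540,.2),-30)
```

```text
15316 [-0.00129843 -0.00015706  0.11964024] ((0.5564814805984497, -0.03341686725616455), (0.14990922808647156, 0.06077399104833603), 59.54508972167969)
spindle [ 0.5573 -0.0308  0.1362]
t 18.95 at [ 0.5568 -0.0337  0.2146] w 0.0855 F [ 0.1 -0.1 -0.5] j [-0.37  0.45  0.46  2.02 -0.3   0.73 -0.25]
row [-32.52   7.74   1.47] [-0.001  0.    -0.   ]
row [-32.52   7.74   1.47] [0.000e+00 1.000e-03 3.142e+00]
```

Request:
carry_out(commands=[[-4,1,0,0,0,0,0],[-8,2,0,0,0,0,0],[-12,3,0,0,0,0,0],[-16,4,0,0,0,0,0],[-20,5,0,0,0,0,0],[-24,6,0,0,0,0,0],[-28,7,1,0,0,0,0],[-31,7.7,4,0,0,0,0],[-32.5,7.7,8,0,0,0,0],[-32.5,7.7,11,0,0,0,0],[-32.5,7.7,11,0,0,0,0],[-32.5,7.7,11,0,0,0,0],[-32.5,7.7,11,0,0,0,0]], newtons=40)

```text
time_s: 20.25
ee_pos: [0.462, -0.3539, 0.1063]
tool_rot: [0.0, 0.866, 0.5, 0.0]
ft_force: [0.2, 0.7, 0.6]
gripper_width: 0.0854
finger_force: 0.0
```

Run:
```python
from hand import *
wl((.4613,-.354),.06,.025,"pics/w5.png")
from to import to
to((.4613,-.354,.024),-30)
```

```text
wrist top z 0.0601 2417 enc ((0.46151095628738403, -0.3523596227169037), 0.018153391778469086) rgb [129.  44.  41.]
t 20.3 at [ 0.4623 -0.3539  0.1066] w 0.0856 F [0.2 0.9 0.5] j [ 0.33  0.62  0.34  2.05 -0.39  0.53  0.43]
row [-0.06 -0.1   8.26] [ 0.002 -0.     0.   ]
row [-0.06 -0.1   8.26] [ 0.000e+00  3.000e-03 -3.141e+00]
```

View pics/w5.png

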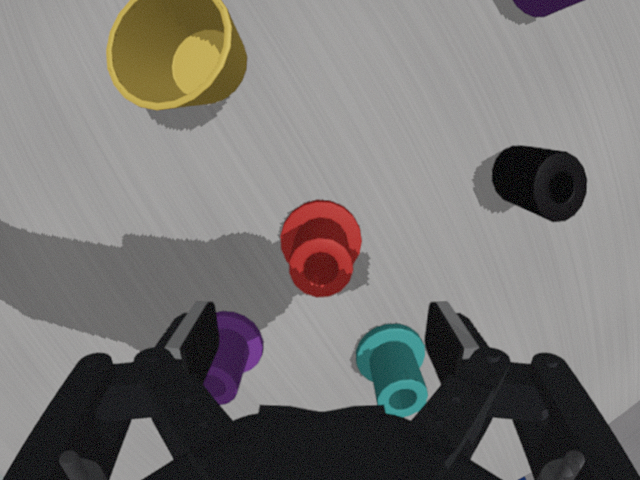

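Request:
carry_out(commands=[[0,-0.1,3,0,0,0,0],[0,-0.1,6,0,0,0,0],[0,-0.1,8,0,0,0,0],[0,-0.1,8.2,0,0,0,0],[0,-0.1,8.2,0,0,0,0],[0,-0.1,8.2,0,0,0,160],[0,-0.1,8.2,0,0,0,255],[0,-0.1,8.2,0,0,0,255],[0,-0.1,8.2,0,0,0,255],[0,-0.1,8.2,0,0,0,255],[0,-0.1,8.2,0,0,0,255],[0,-0.1,6,0,0,0,255],[0,-0.1,2,0,0,0,255],[0,-0.1,-2,0,0,0,255],[0,-0.1,-6,0,0,0,255],[0,-0.1,-10,0,0,0,255],[0,-0.1,-12,0,0,0,255],[0,-0.1,-12,0,0,0,255],[0,-0.1,-12,0,0,0,255]], newtons=40)

```text
time_s: 22.2
ee_pos: [0.4605, -0.353, 0.2253]
tool_rot: [0.0, 0.866, 0.5, 0.0]
ft_force: [0.1, 0.5, -1.4]
gripper_width: 0.0353
finger_force: 40.2
```

Run:
```python
from hand import *
im,d=camera("wrist");P=cloud("wrist",d);T=intool(P);a=im.astype(int);save("pics/w6.png",im)
k=(d>0)&(abs(T[...,0])<.04)&(abs(T[...,1])<.035)&(a[...,0]>a[...,1]+25)&(T[...,2]<.0)&(T[...,2]>-.06)
z=np.percentile(T[k][:,2],5);q=T[k];t=q[q[:,2]<z+.003];print(len(q),z,"x",np.percentile(t[:,0],[.5,99.5]),"y",np.percentile(t[:,1],[.5,99.5]))
from to import to
to((.5570,-.033,.225),-30)
```

```text
9871 -0.03652905536243682 x [-0.01513659  0.01890705] y [-0.01784462  0.01616924]
t 22.25 at [ 0.4602 -0.3527  0.2245] w 0.0355 F [ 0.8 -0.5 -1.6] j [ 0.23  0.47  0.46  1.96 -0.29  0.78  0.34]
row [ 3.253e+01 -7.600e+00 -3.000e-02] [-0.001 -0.    -0.   ]
row [ 3.253e+01 -7.600e+00 -3.000e-02] [-1.000e-03  2.000e-03  3.142e+00]
```

View pics/w6.png

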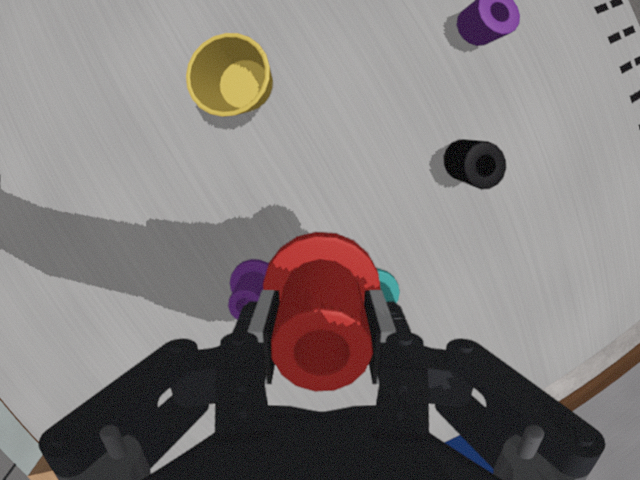

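Request:
carry_out(commands=[[4,-0.9,0,0,0,0,255],[8,-1.8,0,0,0,0,255],[12,-2.7,0,0,0,0,255],[16,-3.6,0,0,0,0,255],[20,-4.6,0,0,0,0,255],[24,-5.6,0,0,0,0,255],[28,-6.6,0,0,0,0,255],[31,-7.4,0,0,0,0,255],[32.4,-7.6,0,0,0,0,255],[32.4,-7.6,0,0,0,0,255],[32.4,-7.6,0,0,0,0,255],[32.4,-7.6,2.5,0,0,0,255],[32.4,-7.6,4.5,0,0,0,255],[32.4,-7.6,5,0,0,0,255],[32.4,-7.6,5,0,0,0,255],[32.4,-7.6,5,0,0,0,255]])

```text
time_s: 23.85
ee_pos: [0.557, -0.036, 0.176]
tool_rot: [0.0, 0.867, 0.499, 0.0]
ft_force: [0.5, -0.4, -0.1]
gripper_width: 0.0354
finger_force: 40.2
```

```bash
python3 to.py .557 -.033 .160 -30
```

```text
t 23.85 at [ 0.557 -0.036  0.176] w 0.0354 F [ 0.5 -0.4 -0.1] j [-0.34  0.5   0.43  2.06 -0.34  0.65 -0.2 ]
row [ 0.26 -0.15  1.6 ] [ 0.001 -0.    -0.002]
row [ 0.26 -0.15  1.6 ] [-0.00e+00 -1.00e-03  3.14e+00]
```

Request:
carry_out(commands=[[0.15,-0.1,0,0,0,0,255],[0.15,-0.1,0,0,0,0,255],[0.15,-0.1,0.7,0,0,0,255],[0.15,-0.1,1.1,0,0,0,255],[0.15,-0.1,1.5,0,0,0,255],[0.15,-0.1,1.9,0,0,0,255],[0.15,-0.1,2.2,0,0,0,255],[0.15,-0.1,2.2,0,0,0,255]])

```text
time_s: 24.65
ee_pos: [0.5565, -0.0331, 0.1528]
tool_rot: [-0.0, 0.866, 0.5, -0.0]
ft_force: [0.2, -1.1, -1.1]
gripper_width: 0.0356
finger_force: 40.2
```

Request:
carry_out(commands=[[0,0,0.4,0,0,0,255],[0,0,0.7,0,0,0,255],[0,0,0.9,0,0,0,255],[0,0,0.95,0,0,0,255],[0,0,0.95,0,0,0,255]])

```text
time_s: 25.15
ee_pos: [0.5568, -0.0331, 0.1443]
tool_rot: [-0.0, 0.866, 0.5, 0.0]
ft_force: [-1.7, 0.7, 7.6]
gripper_width: 0.0359
finger_force: 40.9
```

Contact (7.6 N) at the expected height; releasing and backing away.

Request:
carry_out(commands=[[0,0,0,0,0,0,200],[0,0,0,0,0,0,0],[0,0,0,0,0,0,0],[0,0,0,0,0,0,0],[0,0,0,0,0,0,0],[0,0,0,0,0,0,0],[0,0,-2,0,0,0,0],[0,0,-6,0,0,0,0],[0,0,-9,0,0,0,0],[0,0,-9,0,0,0,0],[0,0,-9,0,0,0,0],[0,0,-9,0,0,0,0]])

```text
time_s: 26.35
ee_pos: [0.5561, -0.0328, 0.2329]
tool_rot: [-0.0, 0.866, 0.5, -0.001]
ft_force: [-0.3, 0.1, -0.7]
gripper_width: 0.0852
finger_force: 0.0
```

Run:
```python
from hand import *
im,d=camera("wrist");P=cloud("wrist",d);a=im.astype(int)
r=np.hypot(P[...,0]-.557,P[...,1]+.033)
k=(d>0)&(r<.1)&(abs(P[...,2]-.12)<.015)&(a[...,2]>a[...,0]+30)
q=P[k];C=np.c_[q[:,:2]-[.557,-.033],np.ones(len(q))];print(len(q),np.linalg.lstsq(C,q[:,2],rcond=None)[0])
k=(d>0)&(r<.035)&(a[...,0]>a[...,1]+25)&(P[...,2]>.1);q=P[k];h=q[q[:,2]>.17]
C=np.c_[h[:,:2]-[.557,-.033],np.ones(len(h))];print("bushing top",len(h),np.linalg.lstsq(C,h[:,2],rcond=None)[0],np.round(h.mean(0),4))
im,d=camera("side");save("pics/end.png",cv2.resize(im[180:320,220:400],None,fx=3,fy=3));print(get_obs()["ee_pos"])
```

```text
9000 [1.62810321e-04 3.05877602e-05 1.20133900e-01]
bushing top 2453 [-0.01509387 -0.02670902  0.17914182] [ 0.5575 -0.0303  0.1791]
[ 0.55607531 -0.03293709  0.2326497 ]
```

View pics/end.png

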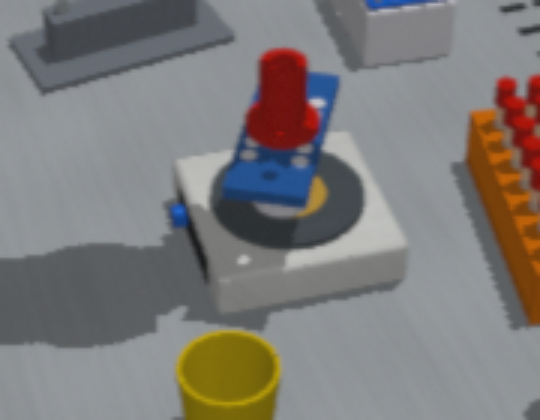

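The side view shows the red bushing (283,100) flange down on the level blue plate (285,150). Measured heights are 0.12 m for the plate's top and 0.18 m for the bushing's top, both as expected.

```bash
python3 -c "
from station import *
print(job_done())"
```

```text
the job is handed in; nothing more can be done
None
```

The white sleeve, blue plate and red bushing are threaded on the spindle, sitting home and let go; I handed the job in at about 26.5 s of the 72 s, and no verdict was reported back.

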